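Unlatch the tool holder and move the tyre lever to the bin

TASK

Free the tyre lever: turn the latch handle of its holder clockwise (seen from above), up over the cam, until it drops fully into the low notch at the other end, and leave it there. Then pull the lever straight up out of its socket and lower it, wide end down, into the open clear tilt-out bin, letting go only when it has come down to the bin's floor. Leave the other things where they are.

Things in the scene. Friction and masses are not known exactly. Their poses are not given: they have to be found in the camera images.
- rack: The tool holder, fixed to the shelf: a dark steel base plate 100 x 220 x 6 mm carrying an upright latch post and an upright steel socket. Origin on the shelf, straight below the latch pivot. Its y axis runs from the pivot towards the socket (plate from y = -90 to +130 mm), z up; at yaw 0 its -x side faces the robot.
- latch (a joint): Turn of the latch handle about its upright pivot, rad, clockwise from above: 0 = locked (handle along the holder's -y, keeper fork over the lever's shoulders), 1.4 = stop in the low notch (handle nearly along the holder's -x, keeper clear of the lever); fully home is over 1.3. A spring resists with about 3 N at the grip up to 0.6 and from about 0.8 draws it on to 1.4; let go early it slides back.
- latch_lift (a joint): Height of the handle along its pivot, m: 0 when locked, rising to about +0.010 on top of the cam, about -0.007 in the low notch.
- latch_hinge (a point): Point on the latch pivot axis, fixed on the holder, 93 mm above the shelf.
- latch_grip (a point): Centre of the upright black rubber grip at the handle's end: a cylinder 18 mm across, 45 mm tall, 100 mm from the pivot axis; this point is 120 mm above the shelf when locked. It stands on the flat steel handle bar (18 x 8 mm), whose top is 22 mm below this point. It goes round, rises and falls with the handle by itself: it needs no lifting by hand.
- socket_mouth (a point): Centre of the mouth of the upright socket, 66 mm above the shelf, 90 mm from the pivot along the holder's +y axis. Inside it is 12 x 44 mm (holder x by y) and 60 mm deep. The locked keeper fork, two steel prongs 89 to 97 mm above the shelf, sits across it.
- lever_center (a point): Centre of the aluminium tyre lever, 210 mm long (z axis up along it), 8 mm thick (x axis), 130 g, upright in the socket, axes parallel to the holder's. Lower 80 mm: blade 40 mm wide (y); above: shank 14 mm wide with a round 20 mm head. Top 105 mm above this point, foot 105 mm below (at first 6 mm above the shelf, 60 mm deep in the socket). Shank free to grip from 10 mm below this point up.
- lever_foot (a point): Centre of the lower (wide) end face of the tyre lever.
- bin: The tilt-out bin in its low grey steel housing, fixed, standing tilted open towards its -x side by 0.25 rad. Origin on the shelf below its middle, z up, x towards the housing's back plate (78 mm behind the origin). Housing 168 mm wide (y), 85 mm high.
- bin_in (a point): Centre of the bin's inner floor, 22 mm above the shelf. The floor slopes with the bin: about 37 mm above the shelf at its back (+x) edge, 7 mm at its front.
- bin_mouth (a point): Centre of the bin's open mouth, 105 mm above the shelf, 21 mm in front (-x) of the floor's centre: opening 120 mm (x) by 142 mm (y), walls 4 mm. Its highest rim, at the back, is 122 mm above the shelf. An upright lever half-way between bin_in and bin_mouth goes down clear of the walls.
- grease_can: Bystander: small can, 48 mm across, 62 mm tall, between holder and bin. Origin at the centre of its underside.
- spanner: Bystander: steel spanner 150 mm long lying flat between holder and bin, along its x axis.
- screw_jar: Bystander: jar 60 mm across, 70 mm tall, farther back. Origin at the centre of its underside.
- tape_roll: Bystander: grey ring 80 mm across, 25 mm tall, lying on the red mat at the near right.
- tin_box: Bystander: closed tin box 104 x 144 x 65 mm, at the near left. Origin at the centre of its underside.
Not all that is in view belongs to the job. What is shaped like the part that bears lever_center but orange is not meant. What is shaped like the bin but blue is not meant.

How it is judged:
On the way, in this order (a step that is already met when the one before it is completed fails the run):
1. the latch handle has gone over the cam and sits in the low notch, the lever still in its socket (value of joint latch above 1.3 rad and value of joint latch_lift below -0.004 m and z of lever_foot in the frame of rack below 0.03 m), for 0.2 s.
2. the lever, held, is out of the socket (value of joint latch above 1.3 rad and value of joint latch_lift below -0.004 m and z of lever_foot in the frame of rack above 0.07 m and contact force between the fingers and tyre_lever above 0.5 N), for 0.1 s.
3. the lever, still held, has been lowered wide end down to within 30 mm of the bin's floor (x of lever_foot in the frame of bin between -0.066 and 0.063 m and y of lever_foot in the frame of bin between -0.075 and 0.075 m and z of lever_foot in the frame of bin below 0.055 m and contact force between the fingers and tyre_lever above 0.5 N and angle between lever_center's own z axis and vertical below 0.8 rad), for 0.1 s.
At the end, for the whole second after the job is handed in: The latch handle rests in the low notch (joint over 1.3 rad, dropped more than 4 mm below its locked height). The tyre lever rests inside the bin, wide end down on its floor (foot inside the bin walls and under 55 mm above the shelf), leaning less than 1.25 rad from upright, released and at rest (value of joint latch above 1.3 rad and value of joint latch_lift below -0.004 m and x of lever_foot in the frame of bin between -0.066 and 0.063 m and y of lever_foot in the frame of bin between -0.075 and 0.075 m and z of lever_foot in the frame of bin below 0.055 m and angle between lever_center's own z axis and vertical below 1.25 rad and linear speed of tyre_lever below 0.03 m/s); the robot touches nothing.
It fails at once if a bystander (can, spanner, jar, tape roll, tin box) is shifted by more than 30 mm (distance of any of grease_can, spanner, screw_jar, tape_roll, tin_box from where it was at the start of the episode above 0.03 m).
It also fails if it takes over 64 s, if anything falls off the work surface, if the arm or the gripper's body presses on something with over 40 N, if the wrist force passes 120 N, or if a joint passes its speed limit or range.

ROBOT

A 7-joint arm with a two-finger parallel gripper is mounted at the origin on the work surface. World frame = base frame: x ahead of the robot, y to its left, z up, the work surface at z = 0. Lengths are in m, angles in rad, forces in N, time in s.
With the tool pointing down it reaches from about 0.4 to 0.9 m from the base axis. Payload 5.5 kg.
Tool frame: the origin (TCP) lies at the very end of the fingers, on their centre line; the grasp point (between the pads) lies 19 mm behind it (grip_point_offset is the z of the grasp point in the tool frame, in m); z points along the fingers, y is the line along which they close (so a half turn about z gives the same grasp; the last joint's range is limited). The gripper opens to 92 mm and grips with 3 to 60 N. Pads are 19 mm wide; open, the fingers measure 130 mm over their backs; the gripper's body (75 mm by 190 mm) begins 47 mm behind the grasp point.
Start: joints at [-0.998, 0.501, -0.427, 1.55, 0.221, 1.138, -0.21], TCP at [0.198, 0.619, 0.191] pointing down, gripper open.
Joint ranges: [-2.88, 2.88], [-0.31, 2.03], [-1.54, 1.56], [0.2, 2.42], [-1.41, 4.55], [0.19, 2.02], [-2.57, 2.57]. Speed limits (rad/s): [2.57, 2.57, 3.14, 3.14, 3.14, 3.14, 3.14].

INTERFACE

Orientations are given as a unit quaternion [w, x, y, z].
In Python, from plant import * gives the robot as it stands.
- The arm moves only by the tool step_arm, never from a script. Its argument "commands" is a list of rows, each a list of 7 numbers: the shift along the tool's x, y, z in units of 50 mm (1.0 is 50 mm), then the turn, a rotation vector about the tool's x, y, z in units of 8 degrees (1.0 is 8 degrees), then the opening, from 0 (shut) to 1 (fully open). In form: [[tx, ty, tz, ax, ay, az, claw], ...]. A call has 1 to 10 rows; each row is the pose to reach, as a shift and turn from the pose commanded when the call began, along the tool's axes at that moment; what a row does not reach only later rows make up. A row lasts 1/10 s, in which the tool goes at most 50 mm and 8.59 degrees, less where a joint would pass 70% of its speed; a pose out of reach is approached as far as the arm can. A call with a gripper value outside its range is refused whole. The fingers move at their own pace and stop on an object; "newtons" is the grip in N (left out, the last holds). Time passes only in rows, so rows that repeat a pose let the fingers close. It gives the time, the measured TCP pose, the force, the opening and the grip force at its end, in the units of the state.
- read_state(): the state, without advancing time (a new reading comes with each control period).
- grab_frame(name): name is "scene" or "top" or "wrist"; returns a dict with "frame" (384x512x3 uint8, red, green, blue), "z_map" (384x512 float32, m along the optical axis (not along the pixel's ray), 0 where there is no reading), "mtx" (3x3 intrinsics, pixels), "pose" (4x4, takes a point from camera to world coordinates); the wrist camera has in their place "T_tool_cam" (4x4, takes a point from camera to tool coordinates, whose origin is the TCP and whose axes are the flange's). Camera axes: x right, y up, looking along -z (the intrinsics and any distortion apply to the point x, -y, -z); pixel columns grow to the right and rows downward; lengths in m; the calibration is good to about 2 mm. The wrist camera is an equidistant fisheye: a pixel r from the principal point sees the ray r / f radians off the axis. A picture is of the moment at which its call begins: read the wrist's pose just before it.
- sign_off(): hands the job in; it is judged then, once.
The state is a dict: "t": time; "q": joint angles; "qd": joint speeds; "joint_efforts": joint torques, N m; "tcp_pos": TCP position; "tool_rot": TCP orientation; "ft_force": force on the tool from outside, world axes, zero at the start; "wrist_torque": the same for the moment, N m; "grip_width": finger opening in m; "grip_force": force on a finger pad.
Only numpy, scipy, OpenCV 4.12 (cv2) and the standard library are available. Lean on these libraries where they do the work, as an engineer would, in place of code of your own. Each camera call takes 0.05 s, during which the arm holds its last target. There are 200 camera calls.

## Working session

There is one attempt and no reset: what is moved stays moved. The work goes in short steps, Python scripts to look and compute and a tool call to move; the robot and the scene stay as the last step left them, time stands still between calls to the robot, and variables do not carry over. Pictures are saved under pics/ and viewed, at most 10 in all, crops included, and the job is handed in when it is done.

Besides the shell and the picture viewer there is one more tool, called after "Call:" by a JSON object that holds its "fn" and its "kwargs", one argument or row to a line. step_arm: Moves the arm, as the interface text tells. Its arguments: {"type":"object","properties":{"commands":{"type":"array"},"newtons":{"type":"number"}},"required":["commands"]}

```bash
mkdir -p pics; ls; cat > h.py <<'E'
from plant import *
import numpy as np, cv2
from scipy.spatial.transform import Rotation as R
def cloud(g):
    K=g["mtx"];z=g["z_map"];v,u=np.mgrid[:z.shape[0],:z.shape[1]]
    P=np.stack([(u-K[0,2])/K[0,0]*z,-(v-K[1,2])/K[1,1]*z,-z],-1)
    W=P@g["pose"][:3,:3].T+g["pose"][:3,3]; W[z==0]=np.nan
    return W
def Rt(s): w,x,y,z=s["tool_rot"]; return R.from_quat([x,y,z,w])
E
python3 - <<'E'
from h import *
for n in("scene","top"):
    g=grab_frame(n); np.savez(n,W=cloud(g),f=g["frame"]); cv2.imwrite(f"pics/{n}.png",cv2.resize(g["frame"][...,::-1],(800,600)))
    print(n,g["pose"][:3,3].round(3),g["mtx"][0,0], g.keys())
print(read_state())
E
```

```text
pics
scene [ 1.464 -0.133  0.8  ] 385.15439782537936 dict_keys(['frame', 'z_map', 'mtx', 'pose'])
top [0.35  0.022 1.457] 485.1918749332214 dict_keys(['frame', 'z_map', 'mtx', 'pose'])
{'t': 0.1, 'q': array([-0.99780256,  0.50175427, -0.42680542,  1.55134201,  0.22080283,
        1.13830215, -0.21030521]), 'qd': array([-0.00053549, -0.00066552,  0.00063691, -0.00275587,  0.00036557,
       -0.00157196, -0.00223357]), 'joint_efforts': array([-1.13748861e-02, -5.67874074e+01, -5.83793789e+00, -2.79913670e+01,
       -6.88200211e-02,  2.40139081e-02,  1.86333023e-05]), 'tcp_pos': array([0.19798618, 0.61838498, 0.19028326]), 'tool_rot': array([-1.63577232e-04,  1.54257511e-01,  9.88030289e-01, -8.60805277e-04]), 'ft_force': array([ 0.11129601,  0.28711457, -0.06306382]), 'wrist_torque': array([ 0.00192497,  0.00364915, -0.00554548]), 'grip_force': 0.0, 'grip_width': 0.09174580779865128}
```

View pics/scene.png

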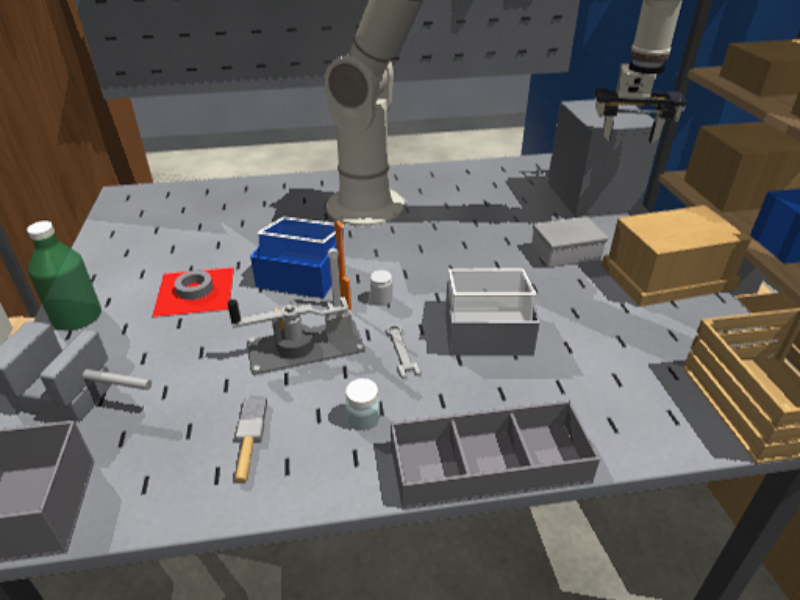

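View pics/top.png

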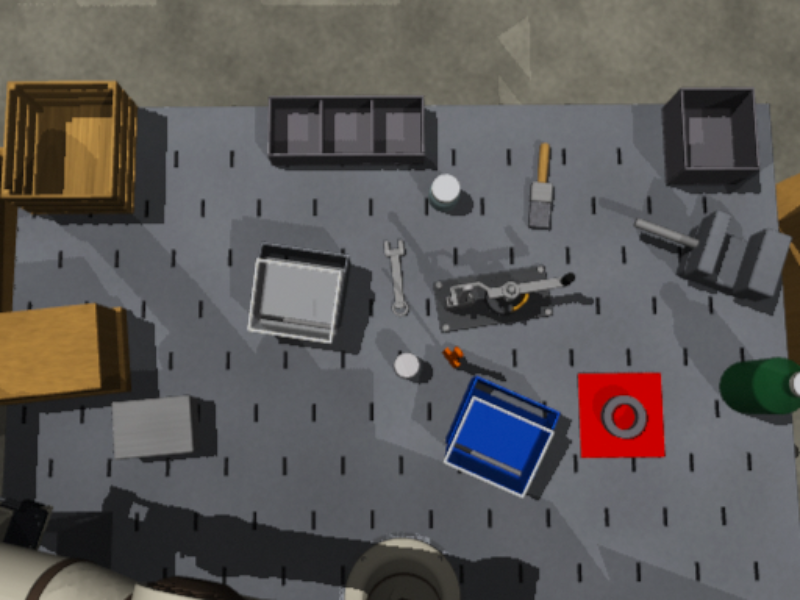

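In the scene view, the two levers are the grey one at (335,280), in the rack, and the orange one at (342,265), standing apart. The two bins are the clear/grey one at (490,310) and the blue one at (297,255). The grey lever and the clear bin fit the description. In the top view, the rack pivot is at (512,290), the grip at (568,280) and the clear bin at (300,295). I'll enlarge this to confirm and measure.

```bash
python3 - <<'E'
from h import *
d=np.load("top.npz");W,f=d["W"],d["f"]
a=cv2.resize(f[150:240,260:385,::-1],(800,576),interpolation=cv2.INTER_CUBIC)
cv2.imwrite("pics/c1.png",a)
m=lambda lo,hi,x0,x1,y0,y1:(W[...,2]>lo)&(W[...,2]<hi)&(W[...,0]>x0)&(W[...,0]<x1)&(W[...,1]>y0)&(W[...,1]<y1)
for n in("top","scene"):
    d=np.load(n+".npz");W,f=d["W"],d["f"]
    for nm,a in dict(plate=(.002,.012,.45,.75,-.3,.05),levertop=(.17,.23,.45,.75,-.3,.1),mid=(.10,.16,.45,.75,-.4,.1),bar=(.085,.10,.45,.75,-.4,.1),
        binrim=(.08,.13,.42,.75,.1,.45),hous=(.075,.088,.42,.75,.1,.45)).items():
        k=m(*a);p=W[k]
        if len(p)<4: print(n,nm,len(p));continue
        r=cv2.minAreaRect(p[:,:2].astype(np.float32))
        print(n,nm,len(p),p.mean(0).round(3),p.min(0).round(3),p.max(0).round(3),np.round(r[0],3),np.round(r[1],3),round(r[2],1))
d=np.load("top.npz");W,f=d["W"],d["f"]
k=m(.08,.2,.5,.75,-.35,-.15)
for p,c in zip(W[k],f[k]):
    if c.max()<50 and p[2]>.12: print("grip",p.round(3),c)
E
```

```text
top plate 3404 [ 0.583 -0.126  0.005] [ 0.45  -0.3    0.002] [0.75  0.05  0.012] [ 0.6   -0.125] [0.299 0.35 ] 0.0
top levertop 33 [ 0.541 -0.11   0.207] [ 0.538 -0.118  0.173] [ 0.546 -0.102  0.22 ] [ 0.542 -0.11 ] [0.008 0.016] 0.6
top mid 144 [ 0.559 -0.227  0.118] [ 0.533 -0.306  0.1  ] [ 0.579 -0.099  0.159] [ 0.557 -0.202] [0.033 0.21 ] 4.4
top bar 429 [ 0.557 -0.192  0.095] [ 0.518 -0.305  0.085] [0.62  0.099 0.1  ] [ 0.564 -0.1  ] [0.408 0.069] 83.8
top binrim 729 [0.553 0.192 0.099] [0.462 0.102 0.08 ] [0.648 0.277 0.13 ] [0.556 0.189] [0.165 0.167] 80.9
top hous 277 [0.574 0.183 0.083] [0.462 0.102 0.075] [0.648 0.276 0.088] [0.557 0.189] [0.165 0.167] 80.9
scene plate 1484 [ 0.586 -0.141  0.005] [ 0.451 -0.3    0.002] [0.749 0.05  0.012] [ 0.6   -0.124] [0.295 0.35 ] 0.6
scene levertop 75 [ 0.549 -0.11   0.195] [ 0.544 -0.118  0.171] [ 0.554 -0.101  0.214] [ 0.549 -0.11 ] [0.009 0.017] 12.8
scene mid 196 [ 0.564 -0.206  0.124] [ 0.543 -0.306  0.1  ] [ 0.586 -0.103  0.159] [ 0.563 -0.204] [0.022 0.206] 8.2
scene bar 408 [ 0.565 -0.195  0.094] [ 0.523 -0.305  0.085] [0.618 0
[... 1032 characters left out ...]
3] [ 9 10 10]
grip [ 0.568 -0.291  0.134] [6 7 7]
grip [ 0.568 -0.292  0.138] [15 15 14]
grip [ 0.568 -0.295  0.139] [20 19 18]
grip [ 0.567 -0.298  0.14 ] [20 19 18]
grip [ 0.568 -0.301  0.139] [20 18 19]
grip [ 0.567 -0.302  0.144] [20 20 20]
grip [ 0.568 -0.306  0.138] [30 29 31]
grip [ 0.566 -0.291  0.131] [9 7 7]
grip [ 0.566 -0.293  0.134] [10 10  9]
grip [ 0.564 -0.294  0.143] [15 16 14]
grip [ 0.565 -0.298  0.139] [21 21 20]
grip [ 0.565 -0.301  0.138] [21 19 21]
grip [ 0.565 -0.303  0.138] [19 18 18]
grip [ 0.565 -0.293  0.124] [3 4 4]
grip [ 0.563 -0.294  0.131] [3 3 5]
grip [ 0.563 -0.296  0.134] [7 6 6]
grip [ 0.563 -0.299  0.133] [11  9 11]
grip [ 0.563 -0.302  0.133] [38 38 40]
```

View pics/c1.png

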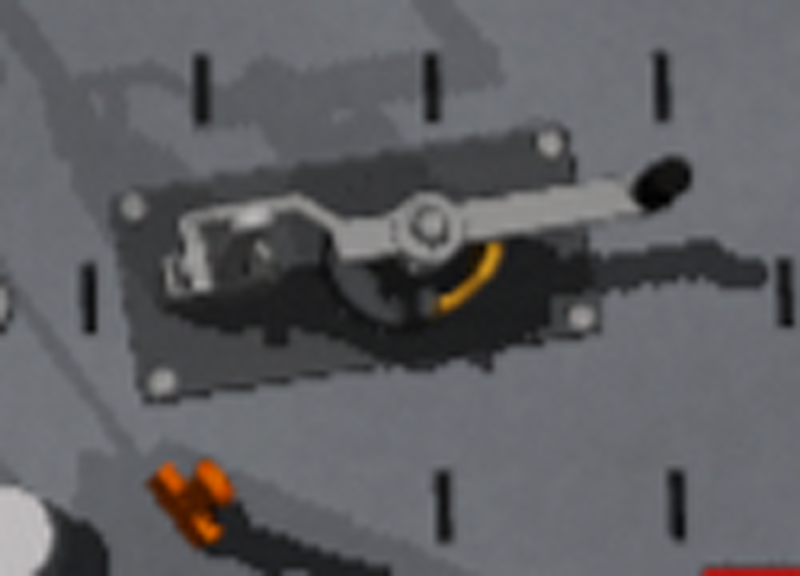

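The crop shows the grey lever in the fork at (190,260), the pivot at (430,225) and the black grip at (662,183). The orange decoy stands apart at (195,500). Next I'll measure the decoy's height and the bin mouth.

```bash
python3 - <<'E'
from h import *
for n in("top","scene"):
    d=np.load(n+".npz");W,f=d["W"],d["f"].astype(int)
    o=(f[...,0]>110)&(f[...,2]<60)&(f[...,0]>1.7*f[...,1])&(abs(W[...,0]-.5)<.15)&(abs(W[...,1]+.08)<.09)
    p=W[o];print(n,"orange",len(p),np.nanmin(p,0).round(3),np.nanmax(p,0).round(3)); t=p[p[:,2]>p[:,2].max()-.03];print(" top",t.mean(0).round(3))
    w=(f.min(-1)>185)&(W[...,2]>.07)&(W[...,2]<.135)&(abs(W[...,0]-.55)<.15)&(abs(W[...,1]-.19)<.13)
    p=W[w];r=cv2.minAreaRect(p[:,:2].astype(np.float32));print("rim",len(p),p.mean(0).round(3),p.min(0).round(3),p.max(0).round(3),np.round(r[0],3),np.round(r[1],3),round(r[2],1)); print(cv2.boxPoints(r).round(3).tolist())
s=read_state()
# how far to hover above grip: tool y at 7 deg
Rm=Rt(s).as_matrix()
print(Rm.round(3))
def togo(pos,yaw):
    c,si=np.cos(yaw),np.sin(yaw); y=np.array([c,si,0]);z=np.array([0,0,-1.]);T=np.stack([np.cross(y,z),y,z],1)
    print("shift",(Rm.T@(np.array(pos)-s["tcp_pos"])/.05).round(2),"turn",(np.degrees(R.from_matrix(Rm.T@T).as_rotvec())/8).round(2))
togo([.5695,-.298,.25],np.radians(7.4))
E
```

```text
top orange 42 [ 0.419 -0.105  0.056] [ 0.452 -0.082  0.212]
 top [ 0.436 -0.093  0.208]
rim 83 [0.532 0.167 0.107] [0.465 0.108 0.089] [0.608 0.274 0.13 ] [0.537 0.191] [0.153 0.125] 81.0
[[0.46299999952316284, 0.12600000202655792], [0.5860000252723694, 0.10599999874830246], [0.6100000143051147, 0.25699999928474426], [0.4869999885559082, 0.2759999930858612]]
scene orange 99 [ 0.434 -0.097  0.009] [ 0.461 -0.079  0.209]
 top [ 0.444 -0.09   0.197]
rim 316 [0.597 0.177 0.09 ] [0.471 0.099 0.07 ] [0.648 0.275 0.125] [0.556 0.191] [0.16  0.158] 80.5
[[0.4650000035762787, 0.125], [0.6209999918937683, 0.0989999994635582], [0.6480000019073486, 0.25600001215934753], [0.4909999966621399, 0.28200000524520874]]
[[-0.952  0.305 -0.001]
 [ 0.305  0.952 -0.002]
 [ 0.    -0.002 -1.   ]]
shift [-12.66 -15.19  -1.17] turn [-0.01  0.01  8.11]
```

Call:
{"fn": "step_arm", "kwargs": {
  "commands": [
    [0, 0, -1, 0, 0, 0, 0.5],
    [0, 0, -2, 0, 0, 0, 0.5],
    [0, 0, -3.4, 0, 0, 0, 0.5],
    [-0.6, -0.75, -3.4, 0, 0, 0.8, 0.5],
    [-1.2, -1.5, -3.4, 0, 0, 1.5, 0.5],
    [-1.8, -2.2, -3.4, 0, 0, 2.2, 0.5],
    [-2.4, -2.9, -3.4, 0, 0, 2.9, 0.5],
    [-3.0, -3.6, -3.4, 0, 0, 3.6, 0.5],
    [-3.6, -4.3, -3.4, 0, 0, 4.3, 0.5],
    [-4.2, -5.0, -3.4, 0, 0, 5.0, 0.5]
  ]
}}

```text
t: 1.1
tcp_pos: [0.3222, 0.3149, 0.361]
tool_rot: [-0.0, 0.485, 0.875, -0.0]
ft_force: [0.8, 0.8, 0.3]
grip_width: 0.0455
grip_force: 0.0
```

```bash
cat >> h.py <<'E'
def togo(pos,yawdeg):
    s=read_state();Rm=Rt(s).as_matrix();yaw=np.radians(yawdeg)
    c,si=np.cos(yaw),np.sin(yaw); y=np.array([c,si,0]);z=np.array([0,0,-1.]);T=np.stack([np.cross(y,z),y,z],1)
    print("t",s["t"],"tcp",s["tcp_pos"].round(4),"yaw",np.degrees(np.arctan2(Rm[1,1],Rm[0,1])).round(1),"F",s["ft_force"].round(1),"gw",round(s["grip_width"],4),"gf",s["grip_force"],"q",s["q"].round(2))
    print("shift",(Rm.T@(np.array(pos)-s["tcp_pos"])/.05).round(2),"turn",(np.degrees(R.from_matrix(Rm.T@T).as_rotvec())/8).round(2))
E
python3 -c "
from h import *
togo([.5695,-.298,.30],7.4)"
```

```text
t 1.1 tcp [0.3222 0.3149 0.361 ] yaw 32.0 F [0.8 0.8 0.3] gw 0.0455 gf 0.0 q [-0.62 -0.02 -0.21  1.78 -0.    1.37 -0.27]
shift [-13.02  -2.31   1.22] turn [-0.    0.    3.08]
```

Call:
{"fn": "step_arm", "kwargs": {
  "commands": [
    [-1, -0.2, 0, 0, 0, 0.3, 0.5],
    [-2, -0.35, 0, 0, 0, 0.7, 0.5],
    [-2.9, -0.5, 0, 0, 0, 1, 0.5],
    [-3.8, -0.7, 0, 0, 0, 1.4, 0.5],
    [-4.7, -0.85, 0, 0, 0, 1.7, 0.5],
    [-5.6, -1, 0, 0, 0, 2, 0.5],
    [-6.5, -1.15, 0, 0, 0, 2.3, 0.5],
    [-7.4, -1.3, 0, 0, 0, 2.6, 0.5],
    [-8.3, -1.5, 0, 0, 0, 2.9, 0.5],
    [-9.2, -1.65, 0, 0, 0, 3.08, 0.5]
  ]
}}

```text
t: 2.1
tcp_pos: [0.4976, -0.118, 0.361]
tool_rot: [-0.0, 0.659, 0.752, -0.0]
ft_force: [0.7, 0.7, -0.2]
grip_width: 0.0456
grip_force: 0.0
```

```bash
python3 -c "
from h import *
togo([.5695,-.298,.25],7.4)"
```

```text
t 2.1 tcp [ 0.4976 -0.118   0.361 ] yaw 7.5 F [ 0.7  0.7 -0.2] gw 0.0456 gf 0.0 q [-0.13  0.09  0.34  1.68 -0.03  1.38  0.34]
shift [-3.76  0.95  2.22] turn [-0.   -0.    0.02]
```

Call:
{"fn": "step_arm", "kwargs": {
  "commands": [
    [-0.9, 0.25, 0, 0, 0, 0, 0.5],
    [-1.8, 0.5, 0, 0, 0, 0, 0.5],
    [-2.7, 0.7, 0, 0, 0, 0, 0.5],
    [-3.5, 0.95, 0, 0, 0, 0, 0.5],
    [-3.76, 0.95, 0.8, 0, 0, 0, 0.5],
    [-3.76, 0.95, 1.6, 0, 0, 0, 0.5],
    [-3.76, 0.95, 2.2, 0, 0, 0, 0.5],
    [-3.76, 0.95, 2.2, 0, 0, 0, 0.5],
    [-3.76, 0.95, 2.2, 0, 0, 0, 0.5]
  ]
}}

```text
t: 3.0
tcp_pos: [0.5695, -0.2959, 0.2513]
tool_rot: [-0.001, 0.659, 0.753, -0.0]
ft_force: [0.1, -0.7, 1.3]
grip_width: 0.0461
grip_force: 0.0
```

```bash
python3 - <<'E'
from h import *
s=read_state();g=grab_frame("wrist");print(g["mtx"],g["T_tool_cam"].round(3))
im=g["frame"][...,::-1].copy()
def proj(p):
    q=Rt(s).inv().apply(np.array(p)-s["tcp_pos"]);T=np.linalg.inv(g["T_tool_cam"]);c=T[:3,:3]@q+T[:3,3]
    v=np.array([c[0],-c[1],-c[2]]);th=np.arctan2(np.hypot(v[0],v[1]),v[2]);r=g["mtx"][0,0]*th;return g["mtx"][:2,2]+r*v[:2]/np.hypot(v[0],v[1])
for p in([.5695,-.298,.142],[.545,-.11,.216],[.5566,-.199,.1]):
    u=proj(p);print(u.round(0));cv2.drawMarker(im,tuple(int(x) for x in u),(0,255,0),0,12)
cv2.imwrite("pics/w1.png",cv2.resize(im,(800,600)))
togo([.5695,-.298,.112],7.4)
E
```

```text
[[297.31863964   0.         257.55237458]
 [  0.         297.31863964 187.77345329]
 [  0.           0.           1.        ]] [[ 0.001  0.967  0.255  0.068]
 [ 1.    -0.001 -0.     0.001]
 [ 0.     0.255 -0.967 -0.193]
 [ 0.     0.     0.     1.   ]]
[257. 179.]
[257. -32.]
[257.  86.]
t 3.05 tcp [ 0.5704 -0.2965  0.2528] yaw 7.6 F [-0.2  0.1  1.3] gw 0.0461 gf 0.0 q [ 0.13  0.43  0.43  1.52 -0.18  1.23  0.72]
shift [-0.02 -0.03  2.82] turn [0.01 0.01 0.03]
```

View pics/w1.png

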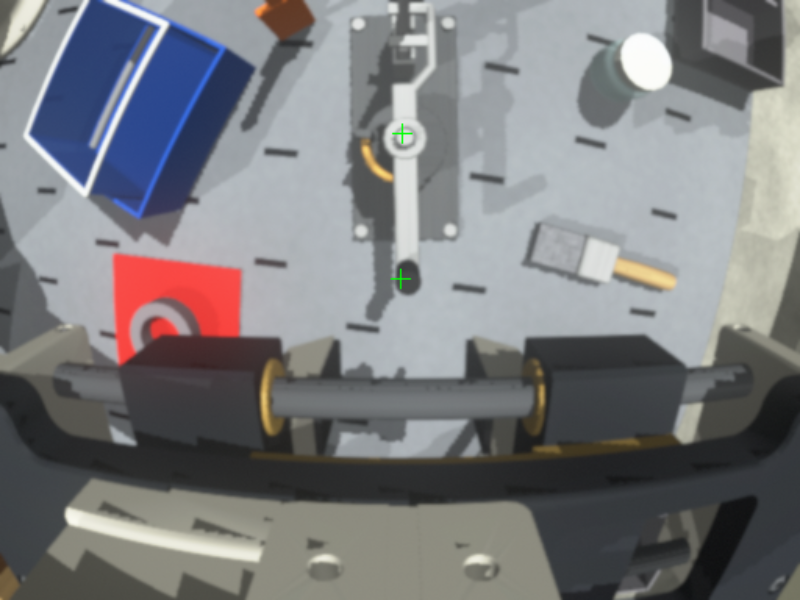

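The markers land within about 5 px of the true grip and pivot. I'll descend around the grip and narrow the cage.

Call:
{"fn": "step_arm", "kwargs": {
  "commands": [
    [0, 0, 0.7, 0, 0, 0, 0.5],
    [0, 0, 1.4, 0, 0, 0, 0.5],
    [0, 0, 2.1, 0, 0, 0, 0.5],
    [0, 0, 2.6, 0, 0, 0, 0.5],
    [0, 0, 2.78, 0, 0, 0, 0.5],
    [0, 0, 2.78, 0, 0, 0, 0.3],
    [0, 0, 2.78, 0, 0, 0, 0.3],
    [0, 0, 2.78, 0, 0, 0, 0.3]
  ]
}}

```text
t: 3.85
tcp_pos: [0.5712, -0.297, 0.1146]
tool_rot: [0.002, 0.659, 0.752, 0.001]
ft_force: [0.2, -0.9, 0.1]
grip_width: 0.0287
grip_force: 0.0
```

```bash
cat > arc.py <<'E'
from h import *
import sys
Pv=np.array([.5575,-.199]);yw=np.radians(7.4)
def arc(ths,k=.8,z=.112):
    s=read_state();Rm=Rt(s).as_matrix();y0=np.arctan2(Rm[1,1],Rm[0,1])
    for th in ths:
        a=yw-np.pi/2-th; p=np.r_[Pv+.1*np.array([np.cos(a),np.sin(a)]),z]
        yt=yw-k*th
        print(th,p.round(3),(Rm.T@(p-s["tcp_pos"])/.05).round(2),"az",round(np.degrees(y0-yt)/8,2))
E
python3 -c "
from arc import *
togo([.5695,-.298,.112],7.4)
arc([0,.1,.2,.3,.4,.5,.6,.7,.8,.9])"
```

```text
t 3.85 tcp [ 0.5712 -0.297   0.1146] yaw 7.6 F [ 0.2 -0.9  0.1] gw 0.0287 gf 0.0 q [ 0.16  0.56  0.39  1.66 -0.25  0.97  0.77]
shift [-0.01 -0.04  0.05] turn [0.02 0.01 0.03]
0 [ 0.57  -0.298  0.112] [-0.02 -0.02  0.05] az 0.03
0.1 [ 0.56  -0.299  0.112] [-0.01 -0.22  0.05] az 0.6
0.2 [ 0.55  -0.299  0.112] [ 0.02 -0.42  0.05] az 1.17
0.3 [ 0.54  -0.298  0.112] [ 0.07 -0.61  0.05] az 1.75
0.4 [ 0.531 -0.295  0.112] [ 0.14 -0.8   0.05] az 2.32
0.5 [ 0.521 -0.292  0.112] [ 0.23 -0.98  0.05] az 2.89
0.6 [ 0.512 -0.288  0.112] [ 0.33 -1.15  0.05] az 3.46
0.7 [ 0.503 -0.283  0.112] [ 0.45 -1.31  0.05] az 4.04
0.8 [ 0.495 -0.277  0.112] [ 0.59 -1.45  0.05] az 4.61
0.9 [ 0.488 -0.271  0.112] [ 0.74 -1.58  0.05] az 5.18
```

Call:
{"fn": "step_arm", "kwargs": {
  "commands": [
    [0, -0.22, 0.04, 0, 0, 0.6, 0.3],
    [0.02, -0.42, 0.04, 0, 0, 1.2, 0.3],
    [0.07, -0.61, 0.04, 0, 0, 1.75, 0.3],
    [0.14, -0.8, 0.04, 0, 0, 2.3, 0.3],
    [0.23, -0.98, 0.04, 0, 0, 2.9, 0.3],
    [0.33, -1.15, 0.04, 0, 0, 3.5, 0.3],
    [0.45, -1.31, 0.04, 0, 0, 4.0, 0.3],
    [0.59, -1.45, 0.04, 0, 0, 4.6, 0.3],
    [0.74, -1.58, 0.04, 0, 0, 5.2, 0.3]
  ]
}}

```text
t: 4.75
tcp_pos: [0.4872, -0.2703, 0.1118]
tool_rot: [0.001, 0.884, 0.468, 0.001]
ft_force: [1.3, 0.0, -0.8]
grip_width: 0.0274
grip_force: 0.0
```

```bash
python3 -c "
from arc import *
togo([.5695,-.298,.112],7.4)
arc([1,1.1,1.2,1.3,1.4,1.45])"
```

```text
t 4.75 tcp [ 0.4872 -0.2703  0.1118] yaw -34.2 F [ 1.3  0.  -0.8] gw 0.0274 gf 0.0 q [-0.    0.45  0.59  1.89 -0.31  0.89  0.14]
shift [0.47 1.67 0.  ] turn [ 0.02 -0.   -5.2 ]
1 [ 0.481 -0.263  0.112] [ 0.04 -0.18 -0.  ] az 0.53
1.1 [ 0.475 -0.255  0.112] [ 0.11 -0.37 -0.  ] az 1.1
1.2 [ 0.47  -0.247  0.112] [ 0.19 -0.55 -0.  ] az 1.68
1.3 [ 0.465 -0.238  0.112] [ 0.29 -0.72 -0.  ] az 2.25
1.4 [ 0.462 -0.229  0.112] [ 0.41 -0.89 -0.01] az 2.82
1.45 [ 0.461 -0.224  0.112] [ 0.47 -0.96 -0.01] az 3.11
```

Call:
{"fn": "step_arm", "kwargs": {
  "commands": [
    [0.04, -0.18, 0, 0, 0, 0.5, 0.3],
    [0.11, -0.37, 0, 0, 0, 1.1, 0.3],
    [0.19, -0.55, 0, 0, 0, 1.7, 0.3],
    [0.29, -0.72, 0, 0, 0, 2.25, 0.3],
    [0.41, -0.89, 0, 0, 0, 2.8, 0.3],
    [0.44, -0.92, 0, 0, 0, 2.9, 0.3],
    [0.44, -0.92, 0, 0, 0, 2.9, 0.3],
    [0.44, -0.92, 0, 0, 0, 2.9, 0.3]
  ]
}}

```text
t: 5.55
tcp_pos: [0.4613, -0.2266, 0.1109]
tool_rot: [0.0, 0.959, 0.283, 0.001]
ft_force: [0.0, 0.7, -0.1]
grip_width: 0.0276
grip_force: 0.0
```

```bash
python3 - <<'E'
from arc import *
togo([.461,-.227,.112],-57)
g=grab_frame("top");W=cloud(g)
cv2.imwrite("pics/t2.png",cv2.resize(g["frame"][130:280,220:420,::-1],(800,600),interpolation=cv2.INTER_CUBIC))
E
```

```text
t 5.55 tcp [ 0.4613 -0.2266  0.1109] yaw -57.1 F [ 0.   0.7 -0.1] gw 0.0276 gf 0.0 q [-0.16  0.4   0.69  1.99 -0.33  0.86 -0.29]
shift [-0.01  0.   -0.02] turn [ 0.01 -0.01 -0.01]
```

View pics/t2.png

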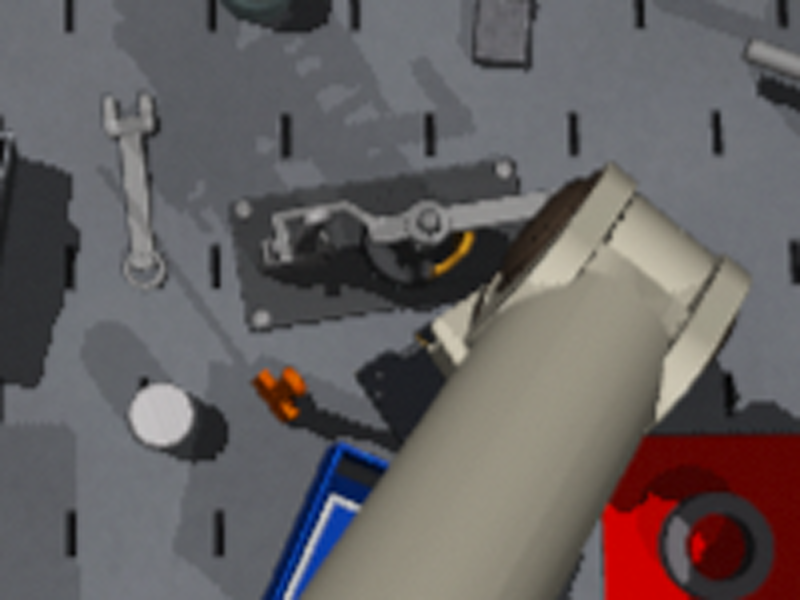

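The handle is back at locked: it runs from the pivot at (430,220) towards (545,200), so it slipped out of the loose cage. I'll raise the tool, go back, and this time close lightly on the grip so I can see that it stays held.

Call:
{"fn": "step_arm", "kwargs": {
  "commands": [
    [0, 0, -0.8, 0, 0, 0, 0.5],
    [0, 0, -1.6, 0, 0, 0, 0.5],
    [0, 0, -2.4, 0, 0, 0, 0.5],
    [0, 0, -2.8, 0, 0, 0, 0.5]
  ]
}}

```text
t: 6.0
tcp_pos: [0.462, -0.2278, 0.2539]
tool_rot: [0.001, 0.959, 0.282, 0.002]
ft_force: [0.4, -1.0, 0.5]
grip_width: 0.0456
grip_force: 0.0
```

```bash
python3 -c "
from arc import *
togo([.571,-.2975,.25],7.4)"
```

```text
t 6.0 tcp [ 0.462  -0.2278  0.2539] yaw -57.2 F [ 0.4 -1.   0.5] gw 0.0456 gf 0.0 q [-0.27  0.2   0.78  1.85 -0.16  1.15 -0.43]
shift [1.08 2.35 0.09] turn [ 0.04 -0.   -8.08]
```

Call:
{"fn": "step_arm", "kwargs": {
  "commands": [
    [0.15, 0.3, 0, 0, 0, -1, 0.5],
    [0.3, 0.6, 0, 0, 0, -2, 0.5],
    [0.45, 0.9, 0, 0, 0, -3, 0.5],
    [0.6, 1.2, 0, 0, 0, -4, 0.5],
    [0.75, 1.5, 0, 0, 0, -5, 0.5],
    [0.9, 1.9, 0, 0, 0, -6, 0.5],
    [1.0, 2.2, 0, 0, 0, -7, 0.5],
    [1.08, 2.35, 0, 0, 0, -8.08, 0.5],
    [1.08, 2.35, 0, 0, 0, -8.08, 0.5]
  ]
}}

```text
t: 6.9
tcp_pos: [0.57, -0.2969, 0.2498]
tool_rot: [0.0, 0.659, 0.752, -0.0]
ft_force: [0.3, 0.7, 0.1]
grip_width: 0.0462
grip_force: 0.0
```

```bash
python3 - <<'E'
from h import *
togo([.571,-.2975,.112],7.4)
s=read_state();g=grab_frame("wrist")
K=g["mtx"];v,u=np.mgrid[:384,:512];x=(u-K[0,2]);y=(v-K[1,2]);r=np.hypot(x,y);th=r/K[0,0];z=g["z_map"]
with np.errstate(all='ignore'): rr=z*np.tan(th)/r
P=np.stack([x*rr,-y*rr,-z],-1);P[z==0]=np.nan
T=g["T_tool_cam"];P=P@T[:3,:3].T+T[:3,3];W=Rt(s).apply(P.reshape(-1,3)).reshape(P.shape)+s["tcp_pos"]
f=g["frame"].astype(int)
k=(f.max(-1)<60)&(W[...,2]>.115)&(W[...,2]<.16)&(abs(W[...,0]-.57)<.04)&(abs(W[...,1]+.298)<.04)
p=W[k];print(len(p),p.min(0).round(4),p.max(0).round(4));t=p[p[:,2]>.137];print(len(t),t.min(0).round(4),t.max(0).round(4),t.mean(0).round(4))
E
```

```text
t 6.9 tcp [ 0.57   -0.2969  0.2498] yaw 7.5 F [0.3 0.7 0.1] gw 0.0462 gf 0.0 q [ 0.05  0.45  0.54  1.53 -0.24  1.23  0.76]
shift [-0.01  0.02  2.76] turn [-0.    0.    0.01]Traceback (most recent call last):
  File "<stdin>", line 10, in <module>
    return umr_minimum(a, axis, None, out, keepdims, initial, where)
ValueError: zero-size array to reduction operation minimum which has no identity
```

```bash
python3 - <<'E'
from h import *
g=grab_frame("wrist");print(g.keys(),g["z_map"].shape if "z_map" in g else 0)
if "z_map" in g: print(g["z_map"][150:200:8,250:270:6].round(3))
im=g["frame"][...,::-1];cv2.imwrite("pics/w2.png",cv2.resize(im[0:230,150:390],(800,600)))
t=grab_frame("top");W=cloud(t);f=t["frame"].astype(int)
E
```

```text
dict_keys(['frame', 'z_map', 'mtx', 'T_tool_cam']) (384, 512)
[[0.438 0.347 0.347 0.437]
 [0.447 0.35  0.35  0.446]
 [0.45  0.352 0.344 0.449]
 [0.453 0.31  0.308 0.325]
 [0.457 0.309 0.311 0.311]
 [0.461 0.46  0.459 0.46 ]
 [0.462 0.463 0.462 0.461]]
```

View pics/w2.png

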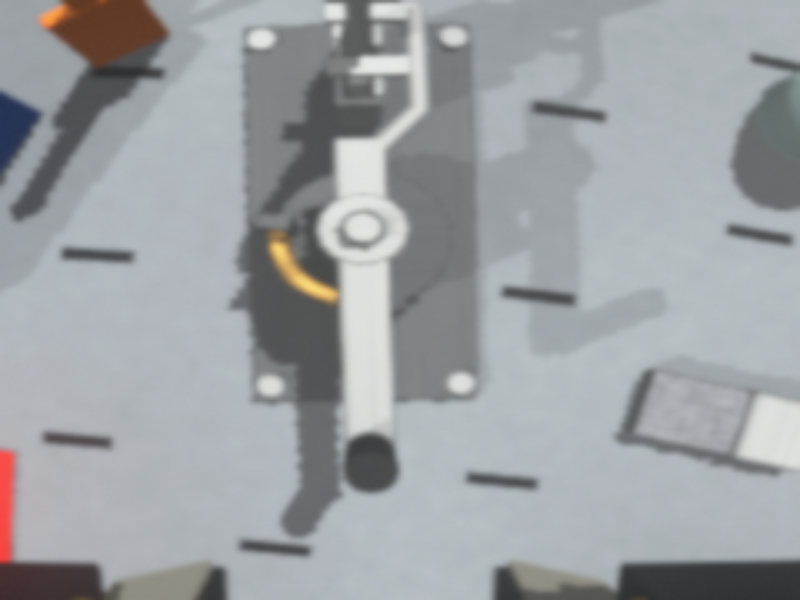

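The wrist view shows the handle locked, with the grip at crop (371,462). I'll locate the grip from depth instead.

```bash
cat >> h.py <<'E'
def wcloud():
    s=read_state();g=grab_frame("wrist")
    K=g["mtx"];v,u=np.mgrid[:384,:512];x=(u-K[0,2]);y=(v-K[1,2]);r=np.hypot(x,y)+1e-9;th=r/K[0,0];z=g["z_map"]
    rr=z*np.tan(th)/r
    P=np.stack([x*rr,-y*rr,-z],-1);P[z==0]=np.nan
    T=g["T_tool_cam"];P=P@T[:3,:3].T+T[:3,3];return Rt(s).apply(P.reshape(-1,3)).reshape(P.shape)+s["tcp_pos"],g["frame"]
E
python3 - <<'E'
from h import *
W,f=wcloud()
print(W[160:196:4,258].round(3))
k=(W[...,2]>.118)&(W[...,2]<.17)&(abs(W[...,0]-.57)<.04)&(abs(W[...,1]+.298)<.05)
p=W[k];print(len(p))
for lo,hi in((.12,.13),(.13,.138),(.138,.15)):
    t=p[(p[:,2]>lo)&(p[:,2]<hi)]
    if len(t):print(len(t),t.min(0).round(4),t.max(0).round(4))
k=(W[...,2]>.085)&(W[...,2]<.105)&(abs(W[...,0]-.565)<.03)&(W[...,1]<-.22)&(W[...,1]>-.285)
p=W[k];print("bar",len(p),p.mean(0).round(4),np.polyfit(p[:,1],p[:,0],1))
E
```

```text
[[ 0.569 -0.285  0.096]
 [ 0.57  -0.29   0.097]
 [ 0.57  -0.292  0.109]
 [ 0.57  -0.292  0.133]
 [ 0.57  -0.294  0.142]
 [ 0.571 -0.299  0.14 ]
 [ 0.571 -0.303  0.142]
 [ 0.572 -0.307  0.141]
 [ 0.577 -0.351 -0.001]]
276
29 [ 0.5653 -0.3001  0.1201] [ 0.5828 -0.2907  0.1296]
27 [ 0.5653 -0.3012  0.1303] [ 0.5827 -0.2908  0.1377]
214 [ 0.5654 -0.3079  0.138 ] [ 0.5824 -0.2909  0.1429]
bar 985 [ 0.565  -0.2493  0.0951] [-0.22017805  0.51013467]
```

Call:
{"fn": "step_arm", "kwargs": {
  "commands": [
    [-0.04, 0.08, 0.7, 0, 0, 0, 0.5],
    [-0.04, 0.08, 1.4, 0, 0, 0, 0.5],
    [-0.04, 0.08, 2.1, 0, 0, 0, 0.5],
    [-0.04, 0.08, 2.6, 0, 0, 0, 0.5],
    [-0.04, 0.08, 2.86, 0, 0, 0, 0.5],
    [-0.04, 0.08, 2.86, 0, 0, 0, 0.1],
    [-0.04, 0.08, 2.86, 0, 0, 0, 0.1],
    [-0.04, 0.08, 2.86, 0, 0, 0, 0.1],
    [-0.04, 0.08, 2.86, 0, 0, 0, 0.1],
    [-0.04, 0.08, 2.86, 0, 0, 0, 0.1]
  ],
  "newtons": 12
}}

```text
t: 8.1
tcp_pos: [0.5745, -0.2972, 0.1083]
tool_rot: [0.001, 0.66, 0.752, 0.0]
ft_force: [-0.2, 0.1, 0.5]
grip_width: 0.0112
grip_force: 0.0
```

```bash
sed -i 's/Pv=.*/Pv=np.array([.556,-.200]);yw=np.radians(9.5)/' arc.py; python3 -c "
from arc import *
togo([.573,-.299,.108],7.4)
arc([0,.1,.2,.3,.4,.5,.6,.7,.8,.9],k=1)"
```

```text
t 8.1 tcp [ 0.5745 -0.2972  0.1083] yaw 7.4 F [-0.2  0.1  0.5] gw 0.0112 gf 0.0 q [ 0.09  0.59  0.49  1.66 -0.32  0.98  0.82]
shift [-0.03 -0.03  0.01] turn [0.01 0.01 0.01]
0 [ 0.573 -0.299  0.112] [-0.02 -0.04 -0.07] az -0.26
0.1 [ 0.563 -0.3    0.112] [-0.02 -0.24 -0.07] az 0.46
0.2 [ 0.553 -0.3    0.112] [ 0.   -0.44 -0.07] az 1.18
0.3 [ 0.543 -0.299  0.112] [ 0.05 -0.64 -0.07] az 1.89
0.4 [ 0.533 -0.297  0.112] [ 0.11 -0.83 -0.07] az 2.61
0.5 [ 0.523 -0.294  0.112] [ 0.19 -1.01 -0.08] az 3.32
0.6 [ 0.514 -0.291  0.112] [ 0.29 -1.18 -0.08] az 4.04
0.7 [ 0.505 -0.286  0.112] [ 0.4  -1.35 -0.08] az 4.76
0.8 [ 0.497 -0.281  0.112] [ 0.53 -1.5  -0.08] az 5.47
0.9 [ 0.489 -0.274  0.112] [ 0.68 -1.64 -0.08] az 6.19
```

```bash
python3 - <<'E'
from h import *
W,f=wcloud()
im=np.ascontiguousarray(f[...,::-1]);s=read_state();g=grab_frame("wrist")
T=np.linalg.inv(g["T_tool_cam"])
for q,col in(((0,0,0),(0,255,0)),((0,0,-.019),(255,255,0))):
    c=T[:3,:3]@np.array(q)+T[:3,3];v=np.array([c[0],-c[1],-c[2]]);h=np.hypot(*v[:2]);u=g["mtx"][:2,2]+g["mtx"][0,0]*np.arctan2(h,v[2])*v[:2]/h;print(u)
    cv2.drawMarker(im,tuple(int(a) for a in u),col,0,12)
cv2.imwrite("pics/w3.png",cv2.resize(im,(800,600)))
for v in range(110,300,6): print(v,W[v,256].round(3),W[v,275].round(3),W[v,240].round(3))
E
```

```text
[256.31799559 211.99679967]
[256.19303353 222.05714975]
110 [ 0.565 -0.229  0.096] [ 0.582 -0.227  0.036] [ 0.554 -0.23   0.095]
116 [ 0.566 -0.233  0.097] [ 0.584 -0.232  0.005] [ 0.555 -0.234  0.095]
122 [ 0.566 -0.237  0.096] [ 0.585 -0.238  0.005] [ 0.555 -0.239  0.096]
128 [ 0.567 -0.241  0.097] [ 0.586 -0.244  0.004] [ 0.552 -0.248  0.006]
134 [ 0.567 -0.245  0.096] [ 0.587 -0.25   0.008] [ 0.552 -0.255  0.005]
140 [ 0.568 -0.25   0.096] [ 0.588 -0.256  0.005] [ 0.553 -0.26   0.006]
146 [ 0.569 -0.254  0.096] [ 0.589 -0.262  0.004] [ 0.554 -0.267  0.004]
152 [ 0.569 -0.258  0.096] [ 0.589 -0.268  0.006] [ 0.554 -0.273  0.005]
158 [ 0.57  -0.262  0.097] [ 0.59  -0.274  0.005] [ 0.555 -0.278  0.006]
164 [ 0.57  -0.266  0.096] [ 0.591 -0.28   0.005] [ 0.556 -0.285  0.006]
170 [ 0.571 -0.271  0.095] [ 0.592 -0.286  0.004] [ 0.557 -0.291  0.004]
176 [ 0.571 -0.275  0.096] [ 0.593 -0.294 -0.   ] [ 0.557 -0.298  0.   ]
182 [ 0.572 -0.279  0.095] [ 0.594 -0.3   -0.001] [ 0.558 -0.305 -0.001]
188 [ 0.572 -0.283  0.097] [ 0.595 -0.306 -0.001] [ 0.559 -0.311 -0.   ]
194 [ 0.573 -0.288  0.
[... 591 characters left out ...]
0.582 -0.288  0.175] [ 0.566 -0.289  0.176]
248 [ 0.571 -0.267  0.225] [ 0.576 -0.267  0.225] [ 0.566 -0.268  0.224]
254 [ 0.571 -0.268  0.227] [ 0.576 -0.268  0.226] [ 0.566 -0.269  0.226]
260 [ 0.571 -0.27   0.227] [ 0.577 -0.27   0.226] [ 0.567 -0.271  0.226]
266 [ 0.571 -0.272  0.227] [ 0.577 -0.272  0.226] [ 0.567 -0.274  0.225]
272 [ 0.589 -0.41  -0.   ] [ 0.583 -0.296  0.189] [ 0.568 -0.297  0.19 ]
278 [ 0.59  -0.418 -0.001] [ 0.583 -0.298  0.19 ] [ 0.568 -0.3    0.189]
284 [ 0.591 -0.427 -0.001] [ 0.584 -0.301  0.19 ] [ 0.568 -0.303  0.19 ]
290 [ 0.592 -0.435  0.   ] [ 0.584 -0.305  0.189] [ 0.569 -0.307  0.188]
296 [ 0.572 -0.275  0.237] [ 0.577 -0.275  0.237] [ 0.568 -0.276  0.237]
```

View pics/w3.png

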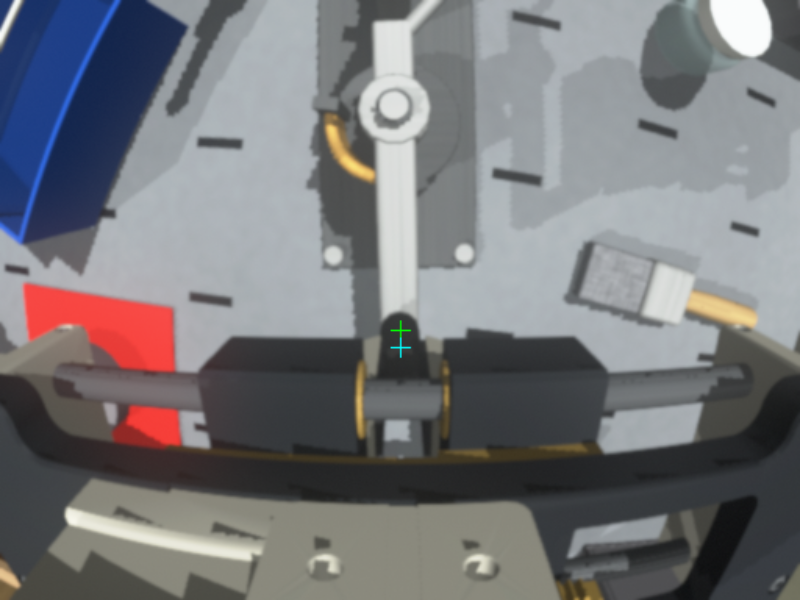

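The picture shows the fingertips flanking the grip at about z 0.147, which is just above its top at 0.142. The closing also met nothing, down to 11 mm. So the real finger ends are about 38 mm short of the stated TCP, and both tries passed over the grip. I'll open, go about 30 mm lower (the fingers straddle the bar), and close again.

Call:
{"fn": "step_arm", "kwargs": {
  "commands": [
    [0, 0, 0, 0, 0, 0, 0.5],
    [0, 0, 0, 0, 0, 0, 0.5],
    [0, 0, 0, 0, 0, 0, 0.5],
    [-0.02, 0, 0.2, 0, 0, 0, 0.5],
    [-0.04, 0, 0.4, 0, 0, 0, 0.5],
    [-0.04, 0, 0.6, 0, 0, 0, 0.5],
    [-0.04, 0, 0.6, 0, 0, 0, 0.1],
    [-0.04, 0, 0.6, 0, 0, 0, 0.1],
    [-0.04, 0, 0.6, 0, 0, 0, 0.1],
    [-0.04, 0, 0.6, 0, 0, 0, 0.1]
  ],
  "newtons": 8
}}

```text
t: 9.2
tcp_pos: [0.5745, -0.2991, 0.0777]
tool_rot: [0.0, 0.66, 0.752, 0.0]
ft_force: [-0.8, 0.2, 0.4]
grip_width: 0.0189
grip_force: 0.3
```

```bash
python3 - <<'E'
from arc import *
togo([.573,-.299,.080],7.4)
W,f=wcloud()
k=(W[...,2]>.1)&(W[...,2]<.2)&(W[...,1]<-.28)&(W[...,1]>-.2925)&(abs(W[...,0]-.574)<.06)
for v in range(195,260,4):
    p=W[v][k[v]]; 
    if len(p): print(v,np.flatnonzero(k[v])[[0,-1]],p[0].round(3),p[-1].round(3))
E
```

```text
t 9.2 tcp [ 0.5745 -0.2991  0.0777] yaw 7.5 F [-0.8  0.2  0.4] gw 0.0189 gf 0.34532658755779266 q [ 0.1   0.63  0.47  1.67 -0.34  0.93  0.83]
shift [ 0.01 -0.03 -0.05] turn [0.   0.   0.01]
211 [254 254] [ 0.572 -0.291  0.1  ] [ 0.572 -0.291  0.1  ]
215 [233 282] [ 0.56  -0.29   0.113] [ 0.588 -0.287  0.113]
219 [222 293] [ 0.555 -0.291  0.12 ] [ 0.593 -0.286  0.12 ]
223 [222 293] [ 0.555 -0.291  0.125] [ 0.592 -0.286  0.126]
227 [222 293] [ 0.556 -0.291  0.131] [ 0.592 -0.286  0.131]
231 [222 293] [ 0.557 -0.291  0.136] [ 0.591 -0.286  0.136]
235 [224 292] [ 0.558 -0.291  0.14 ] [ 0.59  -0.286  0.141]
239 [225 291] [ 0.559 -0.291  0.145] [ 0.589 -0.287  0.145]
255 [77 97] [ 0.514 -0.28   0.197] [ 0.521 -0.28   0.195]
259 [ 81 112] [ 0.514 -0.283  0.195] [ 0.526 -0.281  0.194]
```

The grip is now held at 18.9 mm, with the finger tips at about 0.113, so the tip offset is +36 mm. I'll turn the handle through the first half.

```bash
sed -i 's/Pv=.*/Pv=np.array([.5575,-.200]);yw=np.radians(9.5)/' arc.py; python3 -c "
from arc import *
arc([0,.1,.2,.3,.4,.5,.6,.7,.8,.9],k=1,z=.078)"
```

```text
0 [ 0.574 -0.299  0.078] [ 0.01 -0.   -0.01] az -0.26
0.1 [ 0.564 -0.3    0.078] [ 0.01 -0.2  -0.01] az 0.46
0.2 [ 0.554 -0.3    0.078] [ 0.04 -0.4  -0.01] az 1.18
0.3 [ 0.544 -0.299  0.078] [ 0.08 -0.6  -0.01] az 1.89
0.4 [ 0.534 -0.297  0.078] [ 0.14 -0.79 -0.01] az 2.61
0.5 [ 0.525 -0.294  0.078] [ 0.22 -0.97 -0.01] az 3.32
0.6 [ 0.515 -0.291  0.078] [ 0.32 -1.15 -0.01] az 4.04
0.7 [ 0.507 -0.286  0.078] [ 0.44 -1.31 -0.01] az 4.76
0.8 [ 0.498 -0.281  0.078] [ 0.57 -1.46 -0.01] az 5.47
0.9 [ 0.491 -0.274  0.078] [ 0.71 -1.6  -0.01] az 6.19
```

Call:
{"fn": "step_arm", "kwargs": {
  "commands": [
    [0.0, -0.1, 0, 0, 0, 0.4, 0.1],
    [0.01, -0.2, 0, 0, 0, 0.7, 0.1],
    [0.02, -0.3, 0, 0, 0, 1.1, 0.1],
    [0.04, -0.4, 0, 0, 0, 1.4, 0.1],
    [0.06, -0.5, -0.03, 0, 0, 1.8, 0.1],
    [0.08, -0.6, -0.05, 0, 0, 2.1, 0.1],
    [0.11, -0.7, -0.07, 0, 0, 2.5, 0.1],
    [0.14, -0.79, -0.1, 0, 0, 2.9, 0.1],
    [0.18, -0.88, -0.1, 0, 0, 3.2, 0.1],
    [0.22, -0.97, -0.12, 0, 0, 3.6, 0.1]
  ]
}}

```text
t: 10.25
tcp_pos: [0.5305, -0.2963, 0.0864]
tool_rot: [0.005, 0.826, 0.564, 0.003]
ft_force: [7.3, -2.7, 3.4]
grip_width: 0.0178
grip_force: 8.0
```

```bash
python3 -c "
from arc import *
togo([.525,-.294,.084],7.4)
arc([.5,.6,.7,.8,.9,1.0,1.1,1.2,1.3,1.4],k=1,z=.084)"
```

```text
t 10.25 tcp [ 0.5305 -0.2963  0.0864] yaw -21.4 F [ 7.3 -2.7  3.4] gw 0.0178 gf 8.007424995303154 q [ 0.01  0.57  0.61  1.79 -0.41  0.9   0.43]
shift [ 0.   -0.12  0.05] turn [ 0.08  0.03 -3.6 ]
0.5 [ 0.525 -0.294  0.084] [-0.01 -0.12  0.05] az -0.28
0.6 [ 0.515 -0.291  0.084] [-0.01 -0.32  0.04] az 0.43
0.7 [ 0.507 -0.286  0.084] [ 0.02 -0.52  0.04] az 1.15
0.8 [ 0.498 -0.281  0.084] [ 0.06 -0.72  0.04] az 1.87
0.9 [ 0.491 -0.274  0.084] [ 0.12 -0.91  0.04] az 2.58
1.0 [ 0.483 -0.267  0.084] [ 0.2  -1.09  0.03] az 3.3
1.1 [ 0.477 -0.259  0.084] [ 0.3  -1.26  0.03] az 4.02
1.2 [ 0.472 -0.251  0.084] [ 0.41 -1.43  0.03] az 4.73
1.3 [ 0.467 -0.242  0.084] [ 0.54 -1.58  0.03] az 5.45
1.4 [ 0.463 -0.233  0.084] [ 0.69 -1.72  0.03] az 6.16
```

Call:
{"fn": "step_arm", "kwargs": {
  "commands": [
    [0.0, -0.1, -0.02, 0, 0, 0.35, 0.1],
    [0.0, -0.2, -0.04, 0, 0, 0.7, 0.1],
    [0.02, -0.3, -0.06, 0, 0, 1.1, 0.1],
    [0.03, -0.4, -0.08, 0, 0, 1.4, 0.1],
    [0.05, -0.5, -0.08, 0, 0, 1.8, 0.1],
    [0.07, -0.6, -0.08, 0, 0, 2.1, 0.1],
    [0.1, -0.7, -0.04, 0, 0, 2.5, 0.1],
    [0.13, -0.79, 0, 0, 0, 2.8, 0.1],
    [0.17, -0.88, 0.03, 0, 0, 3.1, 0.1],
    [0.21, -0.97, 0.06, 0, 0, 3.4, 0.1]
  ]
}}

```text
t: 11.25
tcp_pos: [0.4846, -0.2687, 0.0823]
tool_rot: [0.002, 0.936, 0.353, 0.001]
ft_force: [-0.4, -0.2, 7.3]
grip_width: 0.0176
grip_force: 8.0
```

```bash
python3 -c "
from arc import *
togo([.483,-.267,.081],7.4)
arc([.9,1.0,1.1,1.2,1.3,1.4,1.45],k=1,z=.081)"
```

```text
t 11.25 tcp [ 0.4846 -0.2687  0.0823] yaw -48.7 F [-0.4 -0.2  7.3] gw 0.0176 gf 8.005900382995605 q [-0.12  0.53  0.75  1.92 -0.47  0.86  0.02]
shift [-0.   -0.05  0.03] turn [ 0.03  0.   -7.01]
0.9 [ 0.491 -0.274  0.081] [0.01 0.16 0.03] az -0.83
1.0 [ 0.483 -0.267  0.081] [ 0.   -0.04  0.03] az -0.11
1.1 [ 0.477 -0.259  0.081] [ 0.01 -0.24  0.02] az 0.6
1.2 [ 0.472 -0.251  0.081] [ 0.04 -0.44  0.02] az 1.32
1.3 [ 0.467 -0.242  0.081] [ 0.08 -0.63  0.02] az 2.03
1.4 [ 0.463 -0.233  0.081] [ 0.15 -0.82  0.02] az 2.75
1.45 [ 0.462 -0.228  0.081] [ 0.19 -0.91  0.02] az 3.11
```

Call:
{"fn": "step_arm", "kwargs": {
  "commands": [
    [0.0, -0.1, 0.04, 0, 0, 0.2, 0.1],
    [0.01, -0.2, 0.08, 0, 0, 0.4, 0.1],
    [0.02, -0.3, 0.12, 0, 0, 0.6, 0.1],
    [0.03, -0.4, 0.15, 0, 0, 0.8, 0.1],
    [0.05, -0.5, 0.17, 0, 0, 1.0, 0.1],
    [0.07, -0.6, 0.19, 0, 0, 1.2, 0.1],
    [0.11, -0.71, 0.2, 0, 0, 1.4, 0.1],
    [0.16, -0.83, 0.2, 0, 0, 1.6, 0.1],
    [0.18, -0.87, 0.2, 0, 0, 1.6, 0.3],
    [0.18, -0.87, 0.2, 0, 0, 1.6, 0.3]
  ]
}}

```text
t: 12.25
tcp_pos: [0.4607, -0.2275, 0.07]
tool_rot: [-0.001, 0.969, 0.248, -0.0]
ft_force: [0.2, -0.3, -0.0]
grip_width: 0.0262
grip_force: 0.0
```

Call:
{"fn": "step_arm", "kwargs": {
  "commands": [
    [0, 0, 0, 0, 0, 0, 0.4],
    [0, 0, 0, 0, 0, 0, 0.4],
    [0, 0, -0.6, 0, 0, 0, 0.4],
    [0, 0, -1.3, 0, 0, 0, 0.4],
    [0, 0, -2.0, 0, 0, 0, 0.4],
    [0, 0, -3.0, 0, 0, 0, 0.4],
    [0, 0, -4.0, 0, 0, 0, 0.6],
    [0, 0, -4.8, 0, 0, 0, 0.6]
  ]
}}

```text
t: 13.05
tcp_pos: [0.4611, -0.2288, 0.3128]
tool_rot: [0.0, 0.969, 0.247, 0.001]
ft_force: [0.5, 0.7, 0.5]
grip_width: 0.0483
grip_force: 0.0
```

```bash
python3 - <<'E'
from arc import *
togo([.545,-.11,.34],97)
W,f=wcloud()
k=(W[...,2]>.1)&(W[...,2]<.16)&(W[...,0]<.5)&(W[...,1]<-.17)&(W[...,1]>-.3)
p=W[k];print("grip",len(p),np.median(p,0).round(4),p[:,2].max())
k=(W[...,2]>.15)&(W[...,2]<.23)&(abs(W[...,0]-.545)<.03)&(abs(W[...,1]+.11)<.03)
p=W[k];print("lever",len(p)); print(p.min(0),p.max(0)) if len(p) else 0
g=grab_frame("top");W=cloud(g)
k=(W[...,2]>.1)&(W[...,2]<.15)&(W[...,0]<.5)&(W[...,0]>.42)&(W[...,1]<-.2)&(W[...,1]>-.3);print(len(W[k]),W[k].mean(0) if k.any() else 0)
cv2.imwrite("pics/t3.png",cv2.resize(f[...,::-1],(800,600),interpolation=cv2.INTER_CUBIC))
E
```

```text
t 13.05 tcp [ 0.4611 -0.2288  0.3128] yaw -61.4 F [0.5 0.7 0.5] gw 0.0483 gf 0.0 q [-0.48  0.19  1.03  1.76 -0.17  1.28 -0.49]
shift [ 2.61 -1.28 -0.54] turn [ 1.00e-02  0.00e+00 -1.98e+01]
grip 392 [ 0.3501 -0.2301  0.1204] 0.13608275086992233
lever 255
[ 0.54064506 -0.12217988  0.15071442] [ 0.55081553 -0.10281996  0.21615628]
0 0
```

View pics/t3.png

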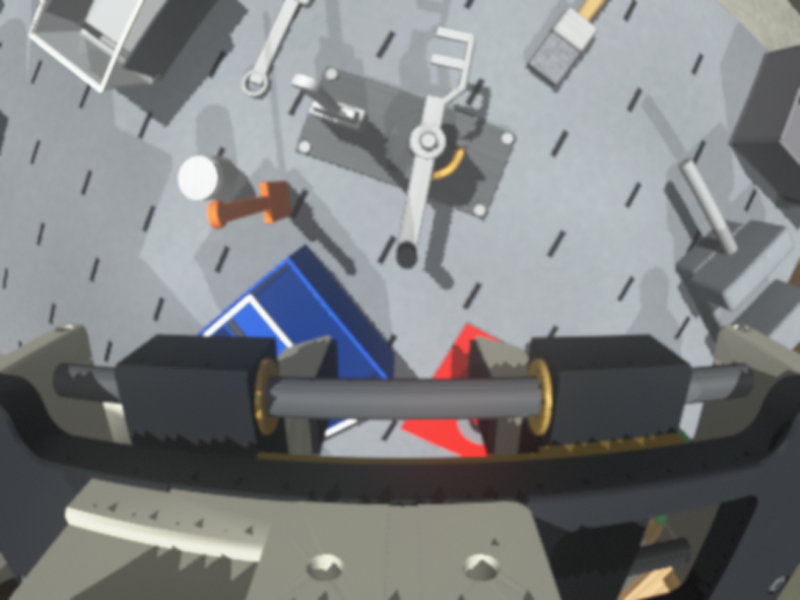

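The handle points near the holder's -x, from pivot (428,140) to grip (407,255). The grip top is at 0.136 m, so it is in the low notch, and the keeper is clear of the lever at (305,82). Next I'll go above the lever.

```bash
python3 -c "
from h import *
togo([.5457,-.1125,.26],8)"
```

```text
t 13.15 tcp [ 0.4639 -0.2303  0.3155] yaw -61.4 F [ 0.2 -0.3 -1. ] gw 0.0538 gf 0.0 q [-0.48  0.19  1.03  1.76 -0.17  1.28 -0.48]
shift [ 2.56 -1.29  1.12] turn [ 0.07 -0.02 -8.67]
```

Call:
{"fn": "step_arm", "kwargs": {
  "commands": [
    [0.3, -0.15, 0, 0, 0, -1, 0.6],
    [0.6, -0.3, 0, 0, 0, -2, 0.6],
    [0.9, -0.45, 0, 0, 0, -3, 0.6],
    [1.2, -0.6, 0, 0, 0, -4, 0.6],
    [1.5, -0.75, 0, 0, 0, -5, 0.6],
    [1.8, -0.9, 0, 0, 0, -6, 0.6],
    [2.1, -1.05, 0, 0, 0, -7, 0.6],
    [2.4, -1.2, 0.4, 0, 0, -8, 0.6],
    [2.56, -1.29, 0.8, 0, 0, -8.67, 0.6],
    [2.56, -1.29, 1.0, 0, 0, -8.67, 0.6]
  ]
}}

```text
t: 14.15
tcp_pos: [0.5417, -0.1083, 0.2575]
tool_rot: [-0.002, 0.655, 0.756, -0.001]
ft_force: [-0.7, 0.1, 0.0]
grip_width: 0.0551
grip_force: 0.0
```

```bash
python3 - <<'E'
from h import *
W,f=wcloud()
k=(W[...,2]>.19)&(W[...,2]<.23)&(abs(W[...,0]-.545)<.03)&(abs(W[...,1]+.11)<.03)
p=W[k];print("lever",len(p),p.min(0),p.max(0),p.mean(0))
togo([.5457,-.1125,.136],8)
k=(W[...,2]<.012)&(W[...,2]>.003)&(abs(W[...,0]-.55)<.09)&(W[...,1]<0)&(W[...,1]>-.3)
E
```

```text
lever 209 [ 0.54113353 -0.12018306  0.19020282] [ 0.55035835 -0.10206686  0.2168537 ] [ 0.54543349 -0.10949371  0.21191176]
t 14.2 tcp [ 0.5406 -0.1095  0.2567] yaw 8.0 F [-0.8 -0.2 -0.6] gw 0.0553 gf 0.0 q [-0.45  0.29  0.74  1.75 -0.21  1.19  0.48]
shift [-0.08  0.11  2.41] turn [-0.04 -0.01 -0.01]
```

Call:
{"fn": "step_arm", "kwargs": {
  "commands": [
    [-0.03, 0.1, 0.6, 0, 0, 0, 0.6],
    [-0.03, 0.1, 1.2, 0, 0, 0, 0.6],
    [-0.03, 0.1, 1.8, 0, 0, 0, 0.6],
    [-0.03, 0.1, 2.2, 0, 0, 0, 0.6],
    [-0.03, 0.1, 2.42, 0, 0, 0, 0.6],
    [-0.03, 0.1, 2.42, 0, 0, 0, 0],
    [-0.03, 0.1, 2.42, 0, 0, 0, 0],
    [-0.03, 0.1, 2.42, 0, 0, 0, 0],
    [-0.03, 0.1, 2.42, 0, 0, 0, 0],
    [-0.03, 0.1, 2.42, 0, 0, 0, 0]
  ],
  "newtons": 30
}}

```text
t: 15.2
tcp_pos: [0.5483, -0.1111, 0.14]
tool_rot: [0.0, 0.656, 0.755, 0.001]
ft_force: [-0.1, 0.7, -0.4]
grip_width: 0.0198
grip_force: 0.0
```

Call:
{"fn": "step_arm", "kwargs": {
  "commands": [
    [0, 0, 0, 0, 0, 0, 0],
    [0, 0, 0, 0, 0, 0, 0]
  ]
}}

```text
t: 15.4
tcp_pos: [0.5472, -0.1112, 0.1395]
tool_rot: [-0.0, 0.656, 0.755, -0.0]
ft_force: [-3.3, -0.5, 4.7]
grip_width: 0.0077
grip_force: 29.9
```

```bash
python3 -c "
from h import *
togo([.547,.189,.32],8)"
```

```text
t 15.4 tcp [ 0.5472 -0.1112  0.1395] yaw 8.0 F [-3.3 -0.5  4.7] gw 0.0077 gf 29.938855357468128 q [-0.38  0.43  0.68  1.86 -0.33  0.96  0.58]
shift [ 5.95  0.83 -3.61] turn [-0.01 -0.    0.  ]
```

Call:
{"fn": "step_arm", "kwargs": {
  "commands": [
    [0, 0, -0.2, 0, 0, 0, 0],
    [0, 0, -0.5, 0, 0, 0, 0],
    [0, 0, -0.9, 0, 0, 0, 0],
    [0, 0, -1.3, 0, 0, 0, 0],
    [0, 0, -1.7, 0, 0, 0, 0],
    [0, 0, -2.1, 0, 0, 0, 0],
    [0, 0, -2.5, 0, 0, 0, 0],
    [0, 0, -2.9, 0, 0, 0, 0],
    [0, 0, -3.3, 0, 0, 0, 0],
    [0, 0, -3.6, 0, 0, 0, 0]
  ]
}}

```text
t: 16.4
tcp_pos: [0.5482, -0.1115, 0.3219]
tool_rot: [0.001, 0.656, 0.755, 0.001]
ft_force: [1.1, 0.3, -1.0]
grip_width: 0.0083
grip_force: 30.0
```

```bash
python3 -c "
from h import *
togo([.547,.189,.32],-8)"
```

```text
t 16.4 tcp [ 0.5482 -0.1115  0.3219] yaw 8.0 F [ 1.1  0.3 -1. ] gw 0.0083 gf 29.974366798996925 q [-0.47  0.25  0.76  1.64 -0.18  1.32  0.46]
shift [5.96 0.81 0.04] turn [ 0.02 -0.    2.  ]
```

Call:
{"fn": "step_arm", "kwargs": {
  "commands": [
    [0.6, 0.1, 0, 0, 0, 0.2, 0],
    [1.2, 0.2, 0, 0, 0, 0.4, 0],
    [1.9, 0.3, 0, 0, 0, 0.6, 0],
    [2.6, 0.4, 0, 0, 0, 0.8, 0],
    [3.3, 0.5, 0, 0, 0, 1.1, 0],
    [4.0, 0.6, 0, 0, 0, 1.4, 0],
    [4.7, 0.7, 0, 0, 0, 1.6, 0],
    [5.3, 0.75, 0, 0, 0, 1.8, 0],
    [5.8, 0.8, 0, 0, 0, 2, 0],
    [5.95, 0.81, 0, 0, 0, 2, 0]
  ]
}}

```text
t: 17.4
tcp_pos: [0.5458, 0.1931, 0.3199]
tool_rot: [-0.0, 0.753, 0.658, 0.001]
ft_force: [-0.6, -0.4, -2.1]
grip_width: 0.0076
grip_force: 30.0
```

Call:
{"fn": "step_arm", "kwargs": {
  "commands": [
    [0, 0, 0, 0, 0, 0, 0],
    [0, 0, 0, 0, 0, 0, 0],
    [0, 0, 0, 0, 0, 0, 0]
  ]
}}

```text
t: 17.7
tcp_pos: [0.5469, 0.1867, 0.3197]
tool_rot: [0.0, 0.756, 0.655, 0.0]
ft_force: [-0.2, 0.5, -1.4]
grip_width: 0.0078
grip_force: 30.0
```

```bash
python3 - <<'E'
from h import *
togo([.547,.189,.32],-8)
g=grab_frame("scene");im=g["frame"][90:250,210:430,::-1];cv2.imwrite("pics/s4.png",cv2.resize(im,(800,580),interpolation=cv2.INTER_CUBIC))
W=cloud(g);k=(W[...,2]>.14)&(W[...,2]<.30)&(abs(W[...,0]-.547)<.03)&(abs(W[...,1]-.189)<.05)
p=W[k]
for lo in np.arange(.14,.36,.03):
    q=p[(p[:,2]>lo)&(p[:,2]<lo+.03)]
    if len(q): print(round(lo,2),len(q),q.min(0).round(3),q.max(0).round(3),q.mean(0).round(3))
E
```

```text
t 17.7 tcp [0.5469 0.1867 0.3197] yaw -8.2 F [-0.2  0.5 -1.4] gw 0.0078 gf 29.99201238155365 q [-0.89  0.28  0.65  1.6  -0.17  1.32 -0.36]
shift [ 0.05 -0.   -0.01] turn [ 0.    0.   -0.02]
0.17 53 [0.543 0.167 0.188] [0.556 0.205 0.2  ] [0.551 0.186 0.194]
0.2 120 [0.544 0.167 0.2  ] [0.557 0.207 0.23 ] [0.551 0.187 0.215]
0.23 133 [0.543 0.168 0.23 ] [0.558 0.207 0.26 ] [0.551 0.187 0.245]
0.26 80 [0.542 0.167 0.261] [0.556 0.207 0.29 ] [0.55  0.187 0.271]
0.29 17 [0.546 0.181 0.29 ] [0.553 0.192 0.3  ] [0.551 0.187 0.295]
```

View pics/s4.png

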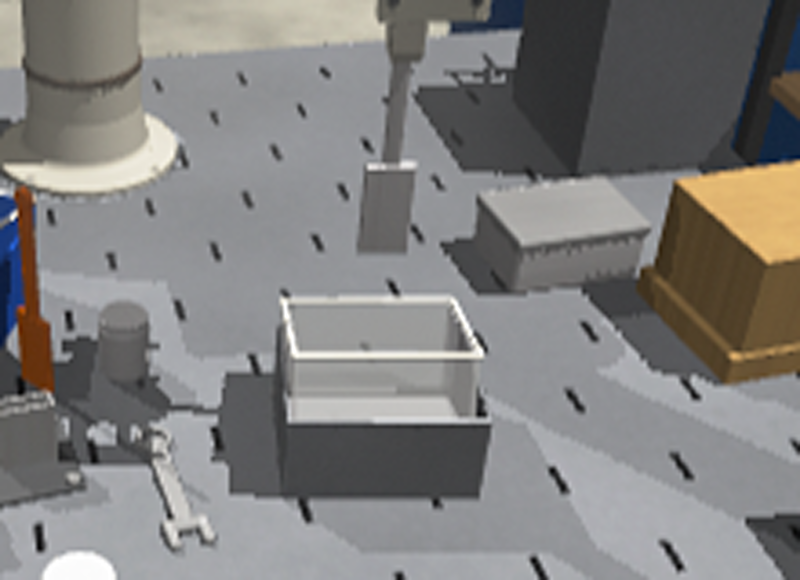

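The lever hangs upright at (390,150)-(385,250) above the clear bin, with its foot at about z 0.187. Lowering it now.

Call:
{"fn": "step_arm", "kwargs": {
  "commands": [
    [0.03, 0, 0.5, 0, 0, 0, 0],
    [0.03, 0, 1.0, 0, 0, 0, 0],
    [0.03, 0, 1.5, 0, 0, 0, 0],
    [0.03, 0, 2.0, 0, 0, 0, 0],
    [0.03, 0, 2.4, 0, 0, 0, 0],
    [0.03, 0, 2.7, 0, 0, 0, 0],
    [0.03, 0, 2.9, 0, 0, 0, 0],
    [0.03, 0, 3.0, 0, 0, 0, 0],
    [0.03, 0, 3.0, 0, 0, 0, 0]
  ]
}}

```text
t: 18.65
tcp_pos: [0.5466, 0.1904, 0.169]
tool_rot: [-0.0, 0.755, 0.656, -0.0]
ft_force: [-0.4, 0.5, -1.9]
grip_width: 0.008
grip_force: 30.0
```

Call:
{"fn": "step_arm", "kwargs": {
  "commands": [
    [0, 0, 0.05, 0, 0, 0, 0],
    [0, 0, 0.1, 0, 0, 0, 0],
    [0, 0, 0.15, 0, 0, 0, 0],
    [0, 0, 0.18, 0, 0, 0, 0],
    [0, 0, 0.18, 0, 0, 0, 0]
  ]
}}

```text
t: 19.15
tcp_pos: [0.5465, 0.1906, 0.1601]
tool_rot: [-0.0, 0.755, 0.656, -0.0]
ft_force: [-0.3, -0.7, -2.5]
grip_width: 0.0076
grip_force: 30.0
```

Call:
{"fn": "step_arm", "kwargs": {
  "commands": [
    [0, 0, 0.04, 0, 0, 0, 0],
    [0, 0, 0.08, 0, 0, 0, 0],
    [0, 0, 0.08, 0, 0, 0, 0]
  ]
}}

```text
t: 19.45
tcp_pos: [0.5463, 0.1905, 0.1559]
tool_rot: [-0.0, 0.755, 0.656, -0.0]
ft_force: [-1.2, -0.1, -1.6]
grip_width: 0.0079
grip_force: 30.0
```

Call:
{"fn": "step_arm", "kwargs": {
  "commands": [
    [0, 0, 0.04, 0, 0, 0, 0],
    [0, 0, 0.06, 0, 0, 0, 0],
    [0, 0, 0.06, 0, 0, 0, 0]
  ]
}}

```text
t: 19.75
tcp_pos: [0.5464, 0.1906, 0.153]
tool_rot: [-0.0, 0.755, 0.656, -0.0]
ft_force: [-0.0, 0.2, -1.3]
grip_width: 0.008
grip_force: 30.0
```

Call:
{"fn": "step_arm", "kwargs": {
  "commands": [
    [0, 0, 0.05, 0, 0, 0, 0],
    [0, 0, 0.08, 0, 0, 0, 0],
    [0, 0, 0.08, 0, 0, 0, 0]
  ]
}}

```text
t: 20.05
tcp_pos: [0.548, 0.1913, 0.1523]
tool_rot: [-0.0, 0.755, 0.656, 0.002]
ft_force: [-4.6, -1.1, 18.2]
grip_width: 0.0078
grip_force: 30.0
```

It touched the floor at 18 N. I'll ease off slightly, open and retreat upward.

Call:
{"fn": "step_arm", "kwargs": {
  "commands": [
    [0, 0, -0.04, 0, 0, 0, 0],
    [0, 0, -0.04, 0, 0, 0, 0.3],
    [0, 0, -0.04, 0, 0, 0, 0.4],
    [0, 0, -0.04, 0, 0, 0, 0.5],
    [0, 0, -0.04, 0, 0, 0, 0.6],
    [0, 0, -0.6, 0, 0, 0, 0.7],
    [0, 0, -1.4, 0, 0, 0, 0.8],
    [0, 0, -2.2, 0, 0, 0, 0.9],
    [0, 0, -3.0, 0, 0, 0, 0.9],
    [0, 0, -3.6, 0, 0, 0, 0.9]
  ]
}}

```text
t: 21.05
tcp_pos: [0.5473, 0.1906, 0.3319]
tool_rot: [0.0, 0.755, 0.656, 0.001]
ft_force: [-0.2, 0.7, -0.6]
grip_width: 0.0749
grip_force: 0.0
```

Call:
{"fn": "step_arm", "kwargs": {
  "commands": [
    [0, 0, 0, 0, 0, 0, 0.9],
    [0, 0, 0, 0, 0, 0, 0.9],
    [0, 0, 0, 0, 0, 0, 0.9],
    [0, 0, 0, 0, 0, 0, 0.9],
    [0, 0, 0, 0, 0, 0, 0.9],
    [0, 0, 0, 0, 0, 0, 0.9]
  ]
}}

```text
t: 21.65
tcp_pos: [0.5463, 0.1905, 0.3285]
tool_rot: [-0.0, 0.755, 0.656, -0.001]
ft_force: [0.1, 0.4, 0.7]
grip_width: 0.0826
grip_force: 0.0
```

```bash
python3 - <<'E'
from h import *
g=grab_frame("scene");im=g["frame"][90:290,130:400,::-1];cv2.imwrite("pics/s5.png",cv2.resize(im,(800,592),interpolation=cv2.INTER_CUBIC))
s=read_state();print(s["t"],s["tcp_pos"].round(3),s["ft_force"].round(1),s["grip_width"])
E
```

```text
21.7 [0.546 0.191 0.329] [-0.4  0.6 -0. ] 0.08260634227303022
```

View pics/s5.png

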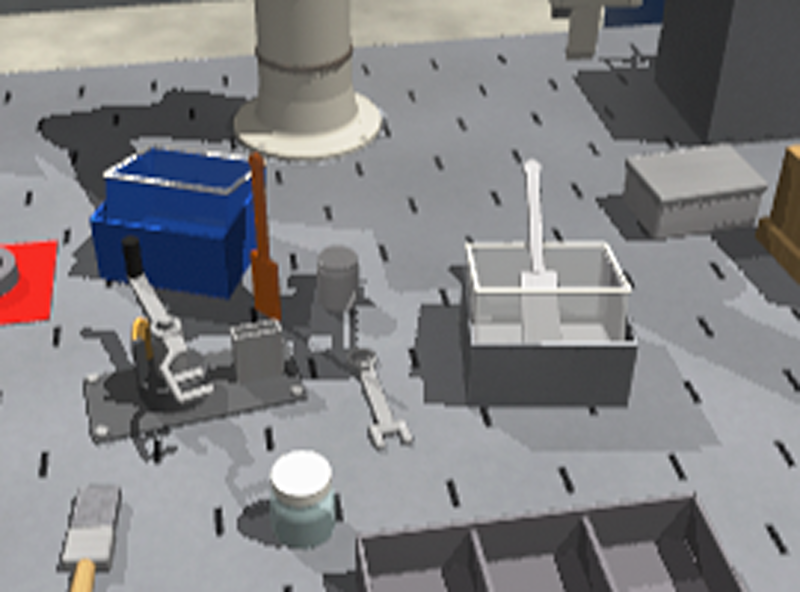

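The lever stands in the clear bin, from (532,165) to (545,335), wide end down. The latch is in the notch and the bystanders are in place. I'll let it settle and check that it is at rest.

Call:
{"fn": "step_arm", "kwargs": {
  "commands": [
    [0, 0, 0, 0, 0, 0, 0.9],
    [0, 0, 0, 0, 0, 0, 0.9],
    [0, 0, 0, 0, 0, 0, 0.9],
    [0, 0, 0, 0, 0, 0, 0.9],
    [0, 0, 0, 0, 0, 0, 0.9],
    [0, 0, 0, 0, 0, 0, 0.9],
    [0, 0, 0, 0, 0, 0, 0.9],
    [0, 0, 0, 0, 0, 0, 0.9],
    [0, 0, 0, 0, 0, 0, 0.9],
    [0, 0, 0, 0, 0, 0, 0.9]
  ]
}}

```text
t: 22.7
tcp_pos: [0.5466, 0.1906, 0.3292]
tool_rot: [0.0, 0.755, 0.656, -0.0]
ft_force: [-0.6, 0.5, -0.6]
grip_width: 0.0827
grip_force: 0.0
```

```bash
python3 - <<'E'
from h import *
import time
def top():
    g=grab_frame("scene");W=cloud(g);k=(W[...,2]>.13)&(W[...,2]<.24)&(abs(W[...,0]-.53)<.16)&(abs(W[...,1]-.19)<.12);return W[k],g["frame"]
a,f=top(); 
for i in range(6): b,f2=top()
print(len(a),a.min(0).round(3),a.max(0).round(3),len(b),b.min(0).round(3),b.max(0).round(3), abs(f.astype(int)-f2)[130:220,270:360].mean())
E
```

```text
52 [0.409 0.202 0.13 ] [0.445 0.22  0.156] 51 [0.409 0.2   0.13 ] [0.447 0.22  0.153] 0.511440329218107
```

The lever now leans on the front rim at about 0.9 rad, at rest, and the two pictures 0.3 s apart match. Handing in.

```bash
python3 -c "
from plant import *
print(sign_off())"
```

```text
the job is handed in; nothing more can be done
None
```

I handed the job in, with no verdict shown: the last pictures showed the latch handle in the low notch, the tyre lever released in the clear bin wide end down, leaning about 0.9 rad on the front rim and at rest, and the bystanders in view apparently where they were.

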